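# Seat a power-feeder wheel on its splined shaft

## Task

The feed wheel that stands proud on the end shaft of the power feeder is only riding on the shaft's spline teeth. Rock it back and forth while pushing it down until the splines mesh and it slides fully home on its shoulder, level with its two neighbours. Then turn it by hand a good quarter turn, either way, to see that it drives the other wheels, and leave the wrench, jar, offcut and bolt where they lie.

Things in the scene. Friction and masses are not known exactly. Their poses are not given: they have to be found in the camera images.
- wheel_centre (a point): Loose feed wheel lying flat: black rubber tyre, aluminium core, 120 mm diameter, 60 mm wide, about 0.6 kg. This point is on its axis, 30 mm below its top and above its underside; z up. At the start the shaft's round nose stands 25 mm deep in its bore (0.7 mm play), so it turns freely but rides on the spline teeth, 32 mm higher than home.
- pocket_floor (a point): On the loose wheel's axis, 36 mm above its underside, at the level of the floor of its four open-topped pockets. They lie round the hub (50 mm diameter, level with the tyre's top): 24 mm deep, from 25 to 50 mm off the axis, with flat floors to press on. Four ribs, 7 mm thick, rising 17 mm, part them, along this frame's x and y axes both ways: pockets are on the diagonals.
- bore_mouth (a point): On the loose wheel's axis, at its underside (mouth of the through bore), axes as the wheel's. The bore has 6 spline grooves, 10 mm wide, one along this frame's +x, the others every 60 degrees. Rests on the shoulder when the wheel is home.
- shoulder (a point): On the axis of the end shaft, on the shoulder where the hub must rest, 132 mm above the bench. Fixed to the feeder, z up, +y along the row of wheels. Home: wheel centre 30 mm above this point. The shaft has 6 teeth, 7 mm wide, 35 mm across, from here up to 32 mm, then a 28 mm round nose up to 58 mm. At joint 0 a tooth points along +x, others every 60 degrees; meshes within about 5 degrees.
- feeder: Power feeder: grey cast box 450 x 170 mm, top 120 mm above the bench, fixed, lying on its side with three upright wheel shafts 140 mm apart along its y (end shaft at y -140 mm), motor to its +x. Origin under its middle. Two wheels are already fitted, tops 192 mm above the bench, 10 mm bolt heads on them.
- shaft (a joint): Turn of the end shaft (rad, counter-clockwise from above), 0 at the start, no stops. Stays where left; takes about 0.7 N m to turn (19 N at 37 mm off the axis, 12 N at the tyre), more than a wheel riding on its teeth drags with. A chain turns the two fitted wheels with it, by the same angle.
- wrench: Steel open-end wrench, 200 mm long, lying on the bench right of the feeder; origin at its middle, underside. To be left alone.
- grease_jar: Closed grease jar, 68 mm diameter, 75 mm high, on the bench right of the feeder; origin at the centre of its underside. To be left alone.
- offcut: Wooden offcut, 150 x 60 x 30 mm, on the bench right of the feeder; origin at the centre of its underside. To be left alone.
- bolt: Retaining bolt with a 45 mm washer, standing on its head, 51 mm high, on the bench in front right; origin at the centre of its underside. To be left alone (fitted later).

How it is judged:
By the outcome, as a careful person would: the job done as asked, in the order asked, and still so for the second after the job is handed in, with the robot touching nothing.
It also fails if it takes over 54 s, if anything falls off the work surface, if the arm or the gripper's body presses on something with over 40 N, if the wrist force passes 120 N, or if a joint passes its speed limit or range.

## Robot

A 6-joint arm with a two-finger parallel gripper is mounted at the origin on the work surface. World frame = base frame: x ahead of the robot, y to its left, z up, the work surface at z = 0. Lengths are in mm, angles in rad, forces in N, time in s.
With the tool pointing down it reaches from about 300 to 775 mm from the base axis. Payload 14.6 kg.
Tool frame: the origin (TCP) lies midway between the tips of the shut fingers; the grasp point (between the pads) lies 19 mm behind it; z points along the fingers, y is the line along which they close (so a half turn about z gives the same grasp; the last joint's range is limited). The gripper opens to 94 mm and grips with 3 to 60 N. Pads are 16 mm wide; open, the fingers measure 119 mm over their backs; the gripper's body (75 mm by 177 mm) begins 78 mm behind the grasp point.
Start: joints at [-1.232, 0.3, 1.521, -0, 1.321, -0.067], TCP at [217.107, -505.325, 205.446] pointing down, gripper open.
Joint ranges: [-3.03, 3.03], [-0.79, 2.21], [0.23, 2.52], [-1.04, 4.18], [0, 3.07], [-2.55, 2.55]. Speed limits (rad/s): [2.22, 2.22, 2.57, 3.14, 3.14, 3.14].

## Interface

Orientations are given as a rotation vector (axis times angle).
In Python, from station import env gives the robot as it stands. The module is installed in compiled form; this text tells all that it offers.
- The arm moves only by the shell command python3 -m crank 'ROWS' [FORCE]. ROWS is text: rows parted by semicolons, each of 5 numbers parted by spaces: the closure, from -1 (fully open) to 1 (shut), then the shift along the tool's x, y, z in cm, then the turn about the tool's z in rad. In form: jaw tx ty tz twist; .... A call has 1 to 10 rows; each row shifts and turns the commanded pose from where the row before left it, along the tool's axes as they then stand; what a row does not reach is not made up. A row lasts 1/10 s, in which the tool goes at most 50 mm and 8.59 degrees, less where a joint would pass 70% of its speed; a pose out of reach is approached as far as the arm can. A call with a gripper value outside its range is refused whole. The fingers move at their own pace and stop on an object; FORCE is the grip in N (left out, the last holds). Time passes only in rows, so rows that do not move let the fingers close. It gives the time, the measured TCP pose, the force, the opening and the grip force at its end, in the units of the state.
- env.get_state(): the state, without advancing time (a new reading comes with each control period).
- env.snapshot(name): name is "scene" or "top" or "wrist"; returns a dict with "color" (384x512x3 uint8, blue, green, red), "fovy" (degrees; the focal length in pixels is half the picture's height over the tangent of half this angle, whatever the lens; pixels are square), "cx", "cy" (the principal point, pixels), "rvec" (rotation vector, rad) and "tvec" (3), from world to camera coordinates, as OpenCV has them; the wrist camera has in their place "tool_from_camera" (4x4, takes a point from camera to tool coordinates, whose origin is the TCP and whose axes are the flange's). Camera axes: x right, y down, z forward; pixel columns grow to the right and rows downward; lengths in mm; the calibration is good to about 2 mm. The wrist camera is an equidistant fisheye: a pixel r from the principal point sees the ray r / f radians off the axis. A picture is of the moment at which its call begins: read the wrist's pose just before it. There is no depth.
- env.job_done(): hands the job in; it is judged then, once.
The state is a dict: "time_s": time; "joints": joint angles; "joint_vel": joint speeds; "joint_efforts": joint torques, N m; "ee_pos": TCP position; "ee_rot": TCP orientation; "ft_force": force on the tool from outside, world axes, zero at the start; "moment": the same for the moment, N m; "gripper_width": finger opening in mm; "grip_force": force on a finger pad.
Only numpy, scipy, OpenCV 4.12 (cv2) and the standard library are available. Lean on these libraries where they do the work, as an engineer would, in place of code of your own. Each camera call takes 0.05 s, during which the arm holds its last target. There are 200 camera calls.

## Working session

There is one attempt and no reset: what is moved stays moved. The work goes in short steps, Python scripts to look and compute and a shell command to move; the robot and the scene stay as the last step left them, time stands still between calls to the robot, and variables do not carry over. Pictures are saved under pics/ and viewed, at most 10 in all, crops included, and the job is handed in when it is done.

```bash
mkdir -p pics; cat > h.py <<'E'
import numpy as np, cv2
from station import env
def snap(n,f):
    s=env.snapshot(n); cv2.imwrite('pics/'+f,s['color']); return s
def ray(s,u,v):
    f=s['color'].shape[0]/2/np.tan(np.radians(s['fovy'])/2)
    R=cv2.Rodrigues(np.array(s['rvec'],float))[0]; t=np.array(s['tvec'],float)
    d=R.T@np.array([(u-s['cx'])/f,(v-s['cy'])/f,1]); return -R.T@t,d
def onz(s,u,v,z):
    c,d=ray(s,u,v); return c+d*(z-c[2])/d[2]
E
python3 - <<'E'
from h import *
import pickle
a=snap('scene','a.png');b=snap('top','b.png')
pickle.dump((a,b),open('ab.pkl','wb'))
cv2.imwrite('pics/ab.png',np.hstack([cv2.resize(a['color'],(400,300)),cv2.resize(b['color'],(400,300))]))
for s in(a,b): print(ray(s,256,192),s['fovy'])
print(env.get_state())
E
```

```text
(array([1115.96943281,   28.44673846,  896.69240511]), array([-0.64387494, -0.18613539, -0.74242591])) 56.182629376144575
(array([ 378.05346518, -196.31317577, 1143.47617674]), array([ 0.10552339,  0.03353586, -0.99386111])) 49.98255317616806
{'time_s': 0.1, 'joints': array([-1.23159919e+00,  3.00445694e-01,  1.52149655e+00, -7.46934703e-06,
        1.32070542e+00, -6.65759277e-02]), 'joint_vel': array([ 7.16082344e-04, -1.27788747e-03, -2.39320066e-03,  2.22545338e-03,
       -1.06128410e-03, -4.37946799e-05]), 'joint_efforts': array([ 2.26321165e-03, -5.32634282e+01, -3.53280008e+01,  7.09765172e-02,
        2.35175702e-02, -8.00884709e-05]), 'ee_pos': array([ 217.03240753, -505.11909596,  204.93602458]), 'ee_rot': array([-3.07613212e+00, -6.32815474e-01,  2.36378871e-04]), 'ft_force': array([ 0.22707586, -0.72502586,  0.01457217]), 'moment': array([0.02691528, 0.00540096, 0.00846151]), 'grip_force': 0.0, 'gripper_width': 93.8806683992267}
```

View pics/b.png

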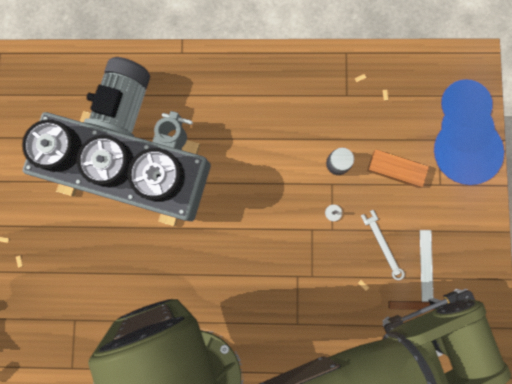

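View pics/a.png

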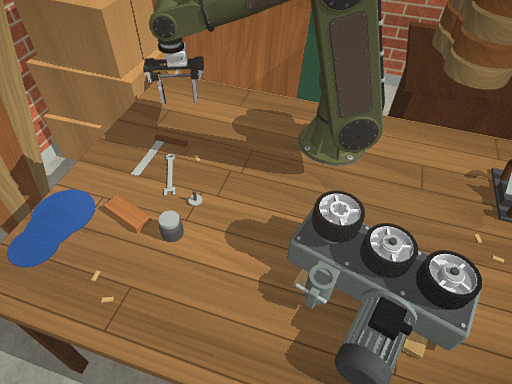

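```bash
python3 - <<'E'
from h import *
import pickle
a,b=pickle.load(open('ab.pkl','rb'))
out=[]
for s,cs in((b,[(155,174),(103,160),(49,145)]),(a,[(340,212),(390,248),(453,278)])):
    im=s['color']; hsv=cv2.cvtColor(im,cv2.COLOR_BGR2HSV)
    for i,c in enumerate(cs):
        z=224 if i==0 else 192
        m=((hsv[...,2]<50)).astype(np.uint8)
        roi=np.zeros_like(m); cv2.circle(roi,c,36,1,-1); m=m&roi
        # inner hole: non-dark connected comp. inside the tyre
        k=((1-m)&roi).astype(np.uint8); n,l,st,ce=cv2.connectedComponentsWithStats(k,connectivity=4)
        best=l[c[1]-4:c[1]+5,c[0]-4:c[0]+5]; lab=np.bincount(best[best>0].ravel()).argmax()
        hull=cv2.convexHull(np.argwhere(l==lab)[:,::-1].astype(np.int32))
        e=cv2.fitEllipse(hull); 
        P=np.array([onz(s,*p[0],z) for p in hull]); r=cv2.minEnclosingCircle(P[:,:2].astype(np.float32))
        print(i,e,onz(s,*e[0],z).round(1),r)
    x,y=cs[0]; cr=im[y-40:y+40,x-40:x+40]; out.append(cv2.resize(cr,(400,400),interpolation=cv2.INTER_CUBIC))
cv2.imwrite('pics/c.png',np.hstack(out))
E
```

```text
0 ((155.09710693359375, 174.025146484375), (71.46238708496094, 71.79296875), 13.328895568847656) [514.5  64.7 224. ] ((515.1953125, 65.27913665771484), 83.39037322998047)
1 ((104.62484741210938, 152.1687774658203), (56.50898361206055, 63.981109619140625), 93.83477783203125) [570.5 196.5 192. ] ((575.2328491210938, 193.79989624023438), 77.5023422241211)
2 ((48.90524673461914, 144.98202514648438), (71.45636749267578, 71.81546783447266), 9.632624626159668) [587. 332. 192.] ((587.59912109375, 332.2567138671875), 89.55497741699219)
0 ((339.98724365234375, 211.98532104492188), (71.67861938476562, 71.75180053710938), 49.47830581665039) [528.4  70.9 224. ] ((518.7615356445312, 70.86580657958984), 115.5792236328125)
1 ((391.61279296875, 243.7928924560547), (33.808597564697266, 46.71234893798828), 115.78443908691406) [557.1 203.3 192. ] ((555.3856201171875, 203.27410888671875), 52.0387077331543)
2 ((453.13861083984375, 273.6466979980469), (35.38529586791992, 53.1578369140625), 121.7208023071289) [594.3 338.1 192. ] ((592.1710815429688, 337.63079833984375), 51.41990280151367)
```

View pics/c.png

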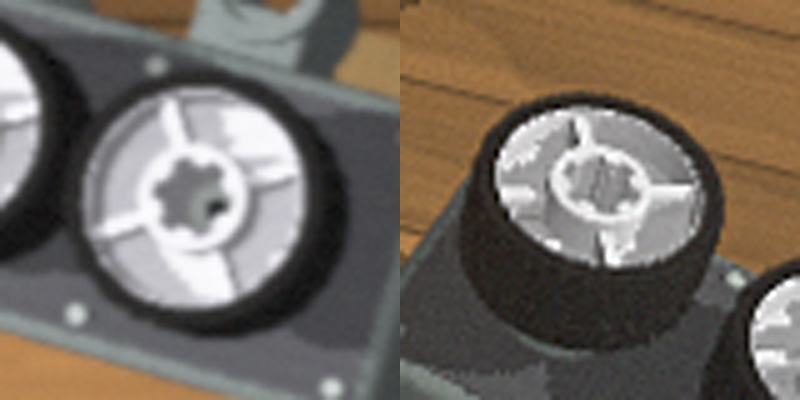

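```bash
python3 - <<'E'
from h import *
import pickle
a,b=pickle.load(open('ab.pkl','rb'))
for s,cs in((b,[(154,174),(103,160),(49,145)]),(a,[(340,209),(390,248),(453,278)])):
    g=cv2.cvtColor(s['color'],cv2.COLOR_BGR2GRAY)
    g=cv2.resize(g,None,fx=4,fy=4,interpolation=cv2.INTER_CUBIC)
    for i,c in enumerate(cs):
        z=224 if i==0 else 192
        roi=np.zeros_like(g); cv2.circle(roi,(c[0]*4,c[1]*4),108,1,-1)
        n,l,st,ce=cv2.connectedComponentsWithStats((((g>125)&(roi>0))).astype(np.uint8))
        k=1+st[1:,4].argmax()
        hull=cv2.convexHull(np.argwhere(l==k)[:,::-1].astype(np.int32))[:,0]
        P=np.array([onz(s,(p[0]-1.5)/4,(p[1]-1.5)/4,z)[:2] for p in hull]).astype(np.float32)
        print(i,cv2.fitEllipse(P),cv2.minEnclosingCircle(P))
# rib points, top & scene (crop px)
for s,o,pts in((b,(115,134),[(165,100),(108,230),(232,285),(292,160)]),(a,(300,172),[(182,130),(287,191),(206,258),(110,192)])):
    print([onz(s,o[0]+u/5,o[1]+v/5,217)[:2].round(1).tolist() for u,v in pts])
E
```

```text
0 ((516.5308227539062, 68.36649322509766), (101.35496520996094, 101.89913177490234), 50.22512435913086) ((516.454833984375, 68.23934173583984), 51.18229675292969)
1 ((554.0194702148438, 203.2018280029297), (101.20108795166016, 101.84697723388672), 35.05929183959961) ((554.053955078125, 203.21241760253906), 51.37651824951172)
2 ((591.4677124023438, 336.84674072265625), (97.46987915039062, 102.38341522216797), 100.87555694580078) ((591.246337890625, 337.74774169921875), 51.041175842285156)
0 ((517.5655517578125, 67.54448699951172), (99.760498046875, 100.09352111816406), 135.59121704101562) ((517.4949951171875, 67.64524841308594), 50.415245056152344)
1 ((554.4708251953125, 201.88677978515625), (98.96552276611328, 100.49723052978516), 103.45804595947266) ((554.367919921875, 201.99771118164062), 50.58934783935547)
2 ((592.1583251953125, 337.29681396484375), (98.54108428955078, 99.94660186767578), 44.45494842529297) ((591.9915771484375, 336.7303771972656), 50.381263732910156)
[[561.9, 85.0], [501.3, 108.8], [476.5, 50.6], [534.4, 25.1]]
[[479.9, 55.6], [502.7, 110.9], [556.7, 79.6], [531.6, 28.8]]
```

```bash
python3 -m crank '-1 0 0 -5 0;-1 0 0 -5 0;-0.34 3.14 -2.55 0 0;-0.34 3.14 -2.55 0 0;-0.34 3.14 -2.55 0 0;-0.34 3.14 -2.55 0 0;-0.34 3.14 -2.55 0 0;-0.34 3.14 -2.55 0 0;-0.34 3.14 -2.55 0 0;-0.34 3.14 -2.55 0 0' 30
python3 -m crank '-0.34 3.14 -2.55 0 0;-0.34 3.14 -2.55 0 0;-0.34 3.14 -2.55 0 0;-0.34 3.14 -2.55 0 0;-0.34 3.14 -2.55 0 0;-0.34 3.14 -2.55 0 0;-0.34 3.14 -2.55 0 0;-0.34 3.14 -2.55 0 0'
python3 -m crank '-0.34 0 0 0 -0.146;-0.34 0 0 0 -0.146;-0.34 0 0 0 -0.146;-0.34 0 0 0 -0.146;-0.34 0 0 0 -0.146;-0.34 0 0 0 0;-0.34 0 0 0 0'
python3 - <<'E'
from h import *
s=env.get_state(); w=snap('wrist','w.png')
R=cv2.Rodrigues(s['ee_rot'])[0]; print(s['ee_pos'],s['gripper_width'],np.degrees(np.arctan2(R[1,1],R[0,1])),s['joints'].round(2))
print('err tool cm',R.T@(np.array([517,68,300])-s['ee_pos'])/10)
# project the expected hub centre & rib ends
T=np.array(w['tool_from_camera']); f=192/np.tan(np.radians(w['fovy'])/2)
for ang,r in[(0,0),(20,50),(110,50),(200,50),(290,50)]:
    p=np.array([517+r*np.cos(np.radians(ang)),68+r*np.sin(np.radians(ang)),220])
    t=R.T@(p-s['ee_pos']); c=T[:3,:3].T@(t-T[:3,3]); th=np.arctan2(np.hypot(c[0],c[1]),c[2])
    print(ang,(np.array([w['cx'],w['cy']])+f*th*c[:2]/np.hypot(c[0],c[1])).round(1))
E
```

```text
time_s: 1.1
ee_pos: [367.7, -217.1, 305.4]
ee_rot: [-3.077, -0.633, 0.0]
ft_force: [1.4, -0.7, -0.5]
gripper_width: 63.3
grip_force: 0.0
time_s: 1.9
ee_pos: [518.1, 69.6, 305.2]
ee_rot: [-3.077, -0.633, 0.001]
ft_force: [0.1, -0.5, -0.7]
gripper_width: 63.0
grip_force: 0.0
time_s: 2.6
ee_pos: [517.6, 67.9, 305.3]
ee_rot: [-2.652, -1.684, 0.001]
ft_force: [-0.0, -0.4, 0.2]
gripper_width: 63.4
grip_force: 0.0
[517.5810728   67.86667333 305.26375258] 63.42123733436686 -25.179752047773352 [0.06 0.18 1.44 0.   1.52 0.5 ]
err tool cm [-0.01256721 -0.05807388  0.52639778]
0 [261.1 193.9]
20 [300.3 155.5]
110 [221.6 155.8]
200 [224.2 229.8]
290 [298.2 229.6]
```

View pics/w.png

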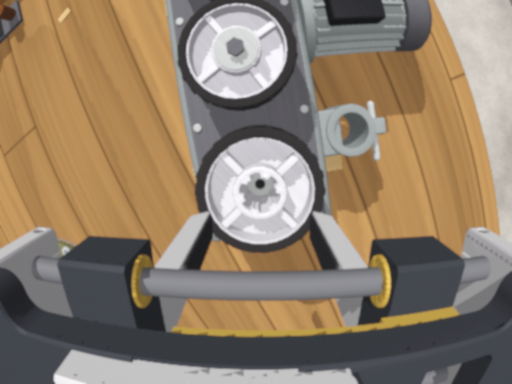

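```bash
python3 -m crank '-0.34 0.1 0 3 0;-0.34 0 0 3 0;-0.34 0 0 1.5 0;-0.34 0 0 1 0;-0.34 0 0 0.8 0;-0.34 0 0 0.5 0;-0.34 0 0 0 0;-0.34 0 0 0 0'
python3 -m crank '1 0 0 0 0;1 0 0 0 0;1 0 0 0 0;1 0 0 0 0;1 0 0 0 0' 40
```

```text
time_s: 3.45
ee_pos: [518.3, 68.8, 208.0]
ee_rot: [2.648, 1.689, 0.001]
ft_force: [-0.4, 0.5, 0.3]
gripper_width: 62.9
grip_force: 0.0
time_s: 3.95
ee_pos: [518.1, 68.9, 207.8]
ee_rot: [2.648, 1.69, 0.001]
ft_force: [-2.9, 1.4, 4.9]
gripper_width: 49.0
grip_force: 40.0
```

```bash
python3 -m crank '1 0 0 0.1 0;1 0 0 0.1 0;1 0 0 0.1 0;1 0 0 0 0' 15
python3 -m crank '1 0 0 0.1 0;1 0 0 0.1 0;1 0 0 0.1 0;1 0 0 0 0'
```

```text
time_s: 4.35
ee_pos: [518.6, 69.2, 206.9]
ee_rot: [2.647, 1.69, 0.005]
ft_force: [-8.6, 2.4, 23.5]
gripper_width: 49.6
grip_force: 15.1
time_s: 4.75
ee_pos: [518.5, 69.3, 204.1]
ee_rot: [2.647, 1.69, 0.005]
ft_force: [-9.3, 3.2, 25.0]
gripper_width: 49.1
grip_force: 15.2
```

```bash
python3 -m crank '1 0 -0.08 0.1 0;1 0 0 0.1 -0.05;1 0 0 0.1 -0.05;1 0 0 0.05 -0.05;1 0 0 0 -0.05;1 0 0 0 0' 25
```

```text
time_s: 5.35
ee_pos: [518.7, 69.8, 202.3]
ee_rot: [2.463, 1.946, 0.01]
ft_force: [-9.9, 3.8, 37.8]
gripper_width: 48.7
grip_force: 25.2
```

```bash
python3 -m crank '1 0 -0.05 0 -0.06;1 0 0 0 -0.06;1 0 0 0 -0.06;1 0 0 0 0' 
python3 -m crank '1 0 0 0 -0.06;1 0 0 0 -0.06;1 0 0 0 -0.06;1 0 0 0 0'
python3 - <<'E'
from h import *
s=env.get_state();R=cv2.Rodrigues(s['ee_rot'])[0]
print(np.degrees(np.arctan2(R[1,1],R[0,1])),s['moment'],R[:,2])
snap('wrist','w2.png')
E
```

```text
time_s: 5.75
ee_pos: [518.4, 70.0, 201.9]
ee_rot: [2.277, 2.16, 0.01]
ft_force: [-5.9, 4.4, 33.3]
gripper_width: 48.5
grip_force: 25.1
time_s: 6.15
ee_pos: [516.8, 69.2, 197.4]
ee_rot: [-2.077, -2.357, 0.001]
ft_force: [1.9, 0.7, -4.9]
gripper_width: 48.5
grip_force: 24.9
7.213778972193934 [ 1.06497555e-01 -4.67596212e-01 -5.12795914e-05] [-4.08821192e-04 -8.06672088e-05 -9.99999913e-01]
```

View pics/w2.png

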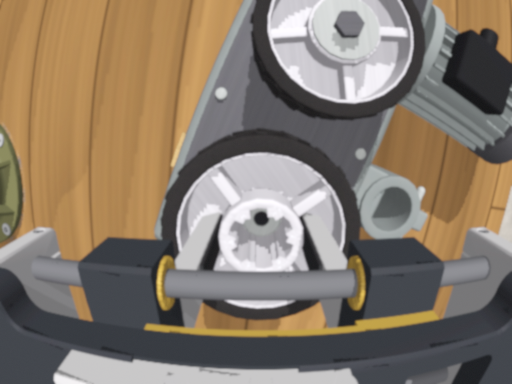

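The wheel has turned about 30° with the gripper (rib ends near (225,185) and (310,190)), and the resistance has vanished, so the splines have caught. Pushing down next.

```bash
python3 -m crank '1 0 0 0.4 0;1 0 0 0.4 0;1 0 0 0.4 0;1 0 0 0 0'
python3 -m crank '1 0 0 0.4 0;1 0 0 0.4 0;1 0 0 0.3 0;1 0 0 0 0'
```

```text
time_s: 6.6
ee_pos: [516.8, 69.2, 185.1]
ee_rot: [-2.078, -2.355, 0.001]
ft_force: [2.6, 1.1, -7.7]
gripper_width: 48.6
grip_force: 24.9
time_s: 7.0
ee_pos: [516.8, 69.2, 174.5]
ee_rot: [-2.078, -2.356, 0.0]
ft_force: [1.9, 0.1, -6.6]
gripper_width: 48.3
grip_force: 24.9
```

```bash
python3 -m crank '1 0 0 0.3 0;1 0 0 0.2 0;1 0 0 0.2 0;1 0 0 0.1 0;1 0 0 0 0'
python3 -m crank '1 0 0 0.1 0;1 0 0 0.1 0;1 0 0 0.1 0;1 0 0 0 0'
```

```text
time_s: 7.5
ee_pos: [516.4, 69.5, 170.2]
ee_rot: [2.078, 2.356, 0.001]
ft_force: [-21.0, 0.1, 33.7]
gripper_width: 48.7
grip_force: 25.1
time_s: 7.9
ee_pos: [516.4, 69.2, 168.2]
ee_rot: [2.078, 2.355, 0.001]
ft_force: [-25.0, -2.4, 42.4]
gripper_width: 48.7
grip_force: 29.5
```

```bash
python3 -m crank '-0.3 0 0 0 0;-0.3 0 0 -0.3 0;-0.3 0 0 0 0;-0.3 0 0 0 0'
python3 - <<'E'
from h import *
for s,c,z in((snap('scene','a2.png'),(340,220),192),(snap('top','b2.png'),(152,176),192)):
    cv2.imwrite('pics/k%d.png'%c[0],cv2.resize(s['color'][c[1]-60:c[1]+60,c[0]-80:c[0]+80],(400,300),interpolation=cv2.INTER_CUBIC))
    if c[0]==340: a=s
cv2.imwrite('pics/k.png',np.hstack([cv2.resize(a['color'][150:330,270:510],(400,300)),cv2.imread('pics/k152.png')]))
E
```

```text
time_s: 8.3
ee_pos: [517.5, 69.2, 168.2]
ee_rot: [2.077, 2.355, 0.003]
ft_force: [-0.5, 0.3, 11.6]
gripper_width: 61.3
grip_force: 5.8
```

View pics/k.png

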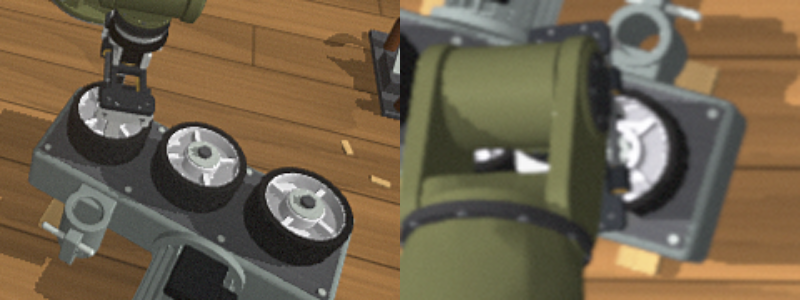

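```bash
python3 -m crank '-0.3 0 -0.08 -0.2 0;1 0 0 0 0;1 0 0 0 0;1 0 0 0 0;1 0 0 0 0' 45
python3 -m crank '1 0 0 0 -0.05;1 0 0 0 -0.1;1 0 0 0 -0.1;1 0 0 0 -0.1;1 0 0 0 -0.1;1 0 0 0 0'
python3 -c "
from h import *
s=env.get_state();print(s['joints'].round(2),s['moment'])"
```

```text
time_s: 8.9
ee_pos: [516.2, 69.1, 168.7]
ee_rot: [2.078, 2.356, 0.0]
ft_force: [4.1, 0.3, -2.1]
gripper_width: 48.2
grip_force: 45.0
time_s: 9.5
ee_pos: [516.7, 69.2, 168.8]
ee_rot: [1.495, 2.762, 0.002]
ft_force: [7.9, 1.6, -4.6]
gripper_width: 48.6
grip_force: 45.0
[ 0.06  0.27  1.65  0.    1.22 -0.52] [ 0.19020304 -1.51836635 -0.10938697]
```

```bash
python3 -m crank '1 0 0 0 -0.12;1 0 0 0 -0.12;1 0 0 0 -0.12;1 0 0 0 -0.12;1 0 0 0 -0.12;1 0 0 0 -0.12;1 0 0 0 -0.12;1 0 0 0 0'
python3 -m crank '1 0 0 0 -0.12;1 0 0 0 -0.12;1 0 0 0 -0.12;1 0 0 0 -0.12;1 0 0 0 -0.12;1 0 0 0 -0.12;1 0 0 0 0;1 0 0 0 0'
python3 - <<'E'
from h import *
s=env.get_state();print(s['joints'].round(2),s['moment'])
a=snap('scene','a3.png');w=snap('wrist','w3.png')
cv2.imwrite('pics/k2.png',np.hstack([cv2.resize(a['color'][150:330,270:510],(400,300)),cv2.resize(w['color'],(400,300))]))
E
```

```text
time_s: 10.3
ee_pos: [516.5, 69.1, 168.8]
ee_rot: [0.238, 3.132, 0.001]
ft_force: [4.4, 0.0, -3.0]
gripper_width: 48.2
grip_force: 45.0
time_s: 11.1
ee_pos: [516.4, 69.1, 168.8]
ee_rot: [-0.874, 3.017, -0.0]
ft_force: [5.1, 0.0, -5.0]
gripper_width: 48.5
grip_force: 45.0
[ 0.06  0.27  1.65 -0.    1.22 -2.07] [ 0.11208482 -1.31898582 -0.05741159]
```

View pics/k2.png

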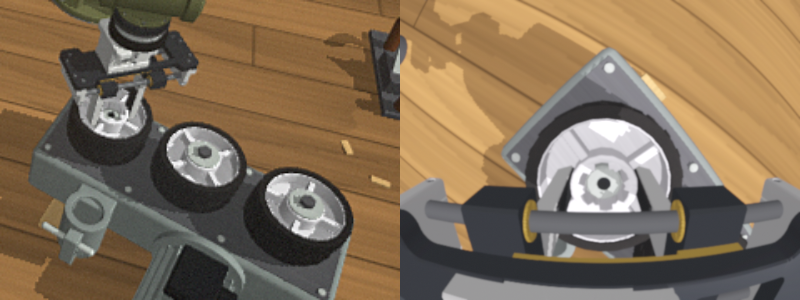

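```bash
python3 -m crank '-0.3 0 0 0 0;-0.3 0 0 0 0;-0.3 0 0 0 0;-0.3 0 0 0.2 0;-0.3 0 0 0.1 0;-0.3 0 0 0.1 0;-0.3 0 0 0 0'
python3 -m crank '-0.3 0 0 -0.5 0;-0.3 0 0 -1.5 0;-0.3 0 0 -3 0;-0.3 0 0 -4 0;-0.3 0 0 -4 0;-0.3 -4 0 0 0;-0.3 -4 0 0 0;-0.3 -4 0 0 0;-0.3 -4 0 0 0;-0.3 0 0 0 0'
python3 - <<'E'
from h import *
import pickle
a0,b0=pickle.load(open('ab.pkl','rb'))
a=snap('scene','a4.png');b=snap('top','b4.png')
C=[(517,68.3),(554.2,202.6),(591.5,337)]
def prof(s,c,z):
    f=192/np.tan(np.radians(s['fovy'])/2);K=np.array([[f,0,s['cx']],[0,f,s['cy']],[0,0,1]])
    t=np.radians(np.arange(0,360));o=[]
    for r in(32,36,40,44):
        P=np.c_[c[0]+r*np.cos(t),c[1]+r*np.sin(t),np.full(360,z)]
        p=cv2.projectPoints(P,np.array(s['rvec'],float),np.array(s['tvec'],float),K,None)[0][:,0].astype(np.float32)
        o.append(cv2.remap(cv2.cvtColor(s['color'],cv2.COLOR_BGR2GRAY),p[:,:1],p[:,1:],cv2.INTER_CUBIC)[:,0].astype(float))
    g=np.mean(o,0); g=g-cv2.GaussianBlur(np.tile(g,3)[:,None],(1,0),20)[360:720,0] if 0 else g
    F=np.fft.fft(g); return (-np.degrees(np.angle(F[4]))/4)%90, abs(F[4])/360
for n,s0,s1 in(('scene',a0,a),('top',b0,b)):
    for i in range(3): print(n,i,prof(s0,C[i],217 if i==0 else 185),prof(s1,C[i],185))
cv2.imwrite('pics/k4.png',np.hstack([cv2.resize(a['color'][150:330,270:510],(400,300)),cv2.resize(b['color'][80:260,0:240],(400,300))]))
E
```

```text
time_s: 11.9
ee_pos: [516.3, 69.2, 168.0]
ee_rot: [-0.874, 3.015, -0.001]
ft_force: [-13.7, -1.2, 31.0]
gripper_width: 60.8
grip_force: 15.7
time_s: 12.9
ee_pos: [653.3, 156.8, 291.1]
ee_rot: [0.876, -3.012, -0.001]
ft_force: [-0.9, -0.1, -0.5]
gripper_width: 61.1
grip_force: 0.0
scene 0 (np.float64(18.163389307783152), np.float64(6.391766349569031)) (np.float64(66.83371785439299), np.float64(7.878351192849282))
scene 1 (np.float64(10.268583567931769), np.float64(5.618839250152433)) (np.float64(15.1367570855344), np.float64(5.173712958521567))
scene 2 (np.float64(52.722351849560255), np.float64(5.947785168003593)) (np.float64(70.46922810089495), np.float64(6.711477466709719))
top 0 (np.float64(23.29033985799797), np.float64(1.5234645146617503)) (np.float64(63.20144732149218), np.float64(1.842909752123802))
top 1 (np.float64(22.204201367781753), np.float64(1.7672803644443396)) (np.float64(16.539994724836), np.float64(8.802494640806778))
top 2 (np.float64(47.30611620335054), np.float64(2.3255970524935257)) (np.float64(74.08360104940925), np.float64(0.6916863957497602))
```

View pics/k4.png

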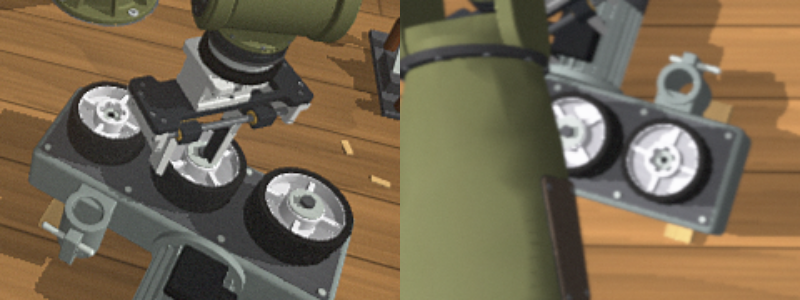

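```bash
python3 - <<'E'
from h import *
b=snap('top','b5.png');a=snap('scene','a5.png')
L=[]
for s,c in((b,(154,176)),(a,(337,220))):
    g=cv2.resize(cv2.cvtColor(s['color'],cv2.COLOR_BGR2GRAY),None,fx=4,fy=4,interpolation=cv2.INTER_CUBIC)
    roi=np.zeros_like(g); cv2.circle(roi,(c[0]*4,c[1]*4),100,1,-1)
    n,l,st,ce=cv2.connectedComponentsWithStats((((g>125)&(roi>0))).astype(np.uint8))
    h=cv2.convexHull(np.argwhere(l==1+st[1:,4].argmax())[:,::-1].astype(np.int32))[:,0]
    e=cv2.fitEllipse(h); print(e); 
    for z in(192,224): print(z,onz(s,(e[0][0]-1.5)/4,(e[0][1]-1.5)/4,z))
print(env.get_state()['time_s'],env.get_state()['ee_pos'])
E
```

```text
((630.670654296875, 702.9921875), (170.36190795898438, 174.0216827392578), 40.19260025024414)
192 [516.0437289   68.42373282 192.        ]
224 [511.40284713  59.52011413 224.        ]
((1348.894775390625, 869.2332153320312), (122.55738067626953, 164.836669921875), 106.56820678710938)
192 [518.8329894  67.9549552 192.       ]
224 [545.94888572  66.16089168 224.        ]
13.1 [650.70546097 154.23215307 295.46676932]
```

```bash
python3 -c "
from station import env
print(env.job_done())"
```

```text
the job is handed in; nothing more can be done
None
```

The feed wheel is fully home on its shoulder, level with its neighbours (top at about 192 mm in both camera views), I turned it about 114° counter-clockwise and the far fitted wheel's rib angles fit it having turned with it; the wrench, jar, offcut and bolt were not touched, and I handed the job in at about 13 s.

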